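# Uncover the up-looking camera and hold the calibration target level over its lens

## Task

Take the dust hood off the up-looking camera and hang it by its handle on the two-pronged hook, then let go of it. Then lift the calibration target by its post out of its nest and hold it level over the lens, centred, its edges in line with the camera's sides and its underside 50 mm above the lens rim; finish while still holding it there, steady. Keep the target level all the way, press on nothing of the camera, and leave the other things on the table where they are.

Things in the scene. Friction and masses are not known exactly. Their poses are not given: they have to be found in the camera images.
- hood_grip (a point): Centre of the dust hood's handle bar, on the bar's axis: a round steel bar 10 mm thick along y, straight over 96 mm, 140 mm above the hood's lower edge. Its two upright legs stand at y = +-54 mm, so the window between the bar and the hood's top is 98 mm wide and 50 mm high, open along x. x crosses the bar, z up.
- hood: The dust hood: a black box open below, 104 (x) x 124 (y) x 85 mm high, wall 2.5 mm, 0.2 to 0.4 kg, standing on the table over the camera with at least 8 mm free all round. Origin at the centre of its lower edge, 140 mm below hood_grip, same axes.
- hook_rest (a point): Where the axis of the hanging handle bar belongs: midway between the two prongs, 8.5 mm above their axes, 198 mm above the table. x points level from the prong tips back to the pillar, y across, z up. The bar goes in along x over the upturned tips, the tips passing through the handle's window, then down onto the prongs; anywhere from x = -20 to +20 mm will do.
- bracket: The fixed two-pronged hook; origin on the table right below hook_rest, same axes. Prongs: level 7 mm steel rods at y = +-30 mm (53 mm free between); from x = -26 mm their ends turn up, ending at x = -36 mm with tops 7 mm above hook_rest. Cross bar 86 mm wide from x = +70 mm, on a 25 mm pillar at x = +85 mm, 206 mm high. Stands left or right of the camera, the nest on the other side.
- target_post (a point): Half-way up the grip post on top of the calibration target: an upright steel rod 12.7 mm thick, 64 mm long, with a 22 mm wide, 3 mm high collar at its foot. This point is 40 mm above the target's underside (target_face) and 32 mm below the post's top. z up along the post, x and y along the edges of the square plate.
- target_face (a point): Centre of the underside of the target's plate, the dotted face: an aluminium square plate 90 x 90 x 8 mm, 0.2 to 0.33 kg with its post. It lies 30 mm above the table at the start. Axes along the plate's edges, z up.
- target: The calibration target, plate and post; its origin is target_face.
- nest: Black fixed nest on which the target lies, 112 x 112 mm: four corner seats 30 mm high, with lips to 35 mm around the plate's corners, 3 mm of play; the target comes out straight up. Origin on the table under its centre.
- lens_rim (a point): Centre of the front rim of the up-looking camera's lens, the camera's highest point, 76 mm above the table; at the start under the hood. z up along the lens, x and y along the camera's sides (foot plate 70 x 64 mm). The lens is 40 mm across; a 70 mm ring light surrounds it 11 mm lower.
- camera: The up-looking camera, fixed on the table; origin on the table under the lens, same axes.
- mirror_mount: Bystander, not to be moved: mirror mount: two 46 mm square black plates on a steel foot, 78 mm high, behind the camera. Origin under its centre.
- post_holder: Bystander, not to be moved: black upright sleeve, 31 mm across, 44 mm high, front left of the camera. Origin under its centre.
- lens_tube: Bystander, not to be moved: black upright ribbed tube, 31 mm across, 38 mm high, front right of the camera. Origin under its centre.
- lens_cell: Bystander, not to be moved: flat black lens ring lying, 45 mm across, 11 mm high, behind the camera to the right. Origin under its centre.
- blank_plate: Bystander, not to be moved: plain 60 x 60 x 8 mm aluminium plate without a post, lying behind the camera to the left. Origin under its centre.
- driver: Bystander, not to be moved: screwdriver lying about crosswise in front of the camera, 150 mm long, 30 mm high at most. Origin under its centre.
- lens_box: Bystander, not to be moved: flat white box 75 x 60 x 20 mm, at the back to the right. Origin under its centre.
- cleaner: Bystander, not to be moved: white closed bottle 44 mm across, 100 mm high, far behind. Origin under its centre.
Things that resemble listed ones, but are neither listed nor needed, are in the scene too. What is shaped like the hood but purple is not meant. Of the things that look like the target, the smaller one is meant.

How it is judged:
By the outcome, as a careful person would: the job done as asked, in the order asked, and still so for the second after the job is handed in, while the arm keeps its last pose, push and grip.
It also fails if it takes over 64 s, if anything falls off the work surface, if the arm or the gripper's body presses on something with over 40 N, if the wrist force passes 120 N, or if a joint passes its speed limit or range.

## Robot

A 7-joint arm with a two-finger parallel gripper is mounted at the origin on the work surface. World frame = base frame: x ahead of the robot, y to its left, z up, the work surface at z = 0. Lengths are in mm, angles in degrees, forces in N, time in s.
With the tool pointing down it reaches from about 425 to 925 mm from the base axis. Payload 6.8 kg.
Tool frame: the origin (TCP) lies where the fingers leave the gripper's body, on its centre line; the fingertips stand 73 mm ahead of it and the grasp point (between the pads) lies 54 mm ahead of it (ctrl.tip_extent is the distance from the TCP to the fingertips, in mm); z points along the fingers, y is the line along which they close (so a half turn about z gives the same grasp; the last joint's range is limited). The gripper opens to 85 mm and grips with 20 to 120 N. Pads are 22 mm wide; open, the fingers measure 114 mm over their backs; the gripper's body (76 mm by 85 mm) begins 54 mm behind the grasp point. The pads swing forward as they close: fully open they stand 13 mm farther back than shut.
Start: joints at [-76.496, 27.33, 1.283, 89.118, -0.659, 63.558, -4.761], TCP at [227.518, 635.516, 303.908] pointing down, gripper open.
Joint ranges: [-169.35, 169.35], [-19.33, 120.38], [-80.79, 83.38], [13.8, 139.57], [-78.32, 258.32], [9.67, 109.79], [-169.56, 169.56]. Speed limits (degrees/s): [136.94, 136.94, 180, 180, 180, 180, 180].

## Interface

Orientations are given as a 3x3 rotation matrix whose columns are the frame's x, y, z axes.
In Python, from bench import status, snapshot, camera_info, ticket, ctrl gives the robot as it stands.
- The arm moves only by the tool jog_arm, never from a script. Its argument "rows" is a list of rows, each an object with "offset": the shift along the tool's x, y, z in units of 250 mm (1.0 is 250 mm), a list of three; "turn": the turn, a rotation vector about the tool's x, y, z in units of 30 degrees (1.0 is 30 degrees), a list of three. In form: [{"offset": [tx, ty, tz], "turn": [wx, wy, wz]}, ...]. A call has 1 to 12 rows; each row is the pose to reach, as a shift and turn from the pose commanded when the call began, along the tool's axes at that moment; what a row does not reach only later rows make up. A row lasts 1/10 s, in which the tool goes at most 50 mm and 8.59 degrees, less where a joint would pass 70% of its speed; a pose out of reach is approached as far as the arm can. A call with a number of a shift or a turn outside -1 to 1 is refused whole. A call with a gripper value outside its range is refused whole. "hand" is the finger opening in mm, from 0 to 85.4, set as the call begins (left out, the last holds). The fingers move at their own pace and stop on an object; "force" is the grip in N (left out, the last holds). Time passes only in rows, so rows that repeat a pose let the fingers close. It gives the time, the measured TCP pose, the force, the opening and the grip force at its end, in the units of the state.
- status.get_state(): the state, without advancing time (a new reading comes with each control period).
- snapshot(name): name is "scene" or "top" or "wrist"; returns (picture, depth): 400x640x3 uint8, red, green, blue; 400x640 float32, mm along the optical axis (not along the pixel's ray), 0 where there is no reading.
- camera_info(name): a dict with "mtx" (3x3 intrinsics, pixels), "world_from_camera" (4x4, takes a point from camera to world coordinates); the wrist camera has in their place "hand_eye" (4x4, takes a point from camera to tool coordinates, whose origin is the TCP and whose axes are the flange's). Camera axes: x right, y down, z forward; pixel columns grow to the right and rows downward; lengths in mm; the calibration is good to about 2 mm. A picture is of the moment at which its call begins: read the wrist's pose just before it. camera_info takes no time and is no camera call.
- ticket.job_done(): hands the job in; it is judged then, once.
The state is a dict: "time_s": time; "qpos": joint angles; "qd": joint speeds; "joint_efforts": joint torques, N m; "position": TCP position; "tool_rot": TCP orientation; "force": force on the tool from outside, world axes, zero at the start; "torque": the same for the moment, N m; "width": finger opening in mm; "finger_force": force on a finger pad.
Only numpy, scipy, OpenCV 4.12 (cv2) and the standard library are available. Lean on these libraries where they do the work, as an engineer would, in place of code of your own. Each camera call takes 0.05 s, during which the arm holds its last target. There are 200 camera calls.

## Working session

There is one attempt and no reset: what is moved stays moved. The work goes in short steps, Python scripts to look and compute and a tool call to move; the robot and the scene stay as the last step left them, time stands still between calls to the robot, and variables do not carry over. Pictures are saved under pics/ and viewed, at most 12 in all, crops included, and the job is handed in when it is done.

Besides the shell and the picture viewer there is one more tool, called after "Emit:" as name(argument=value, ...) on one line, values as JSON. jog_arm: Moves the arm, as the interface text tells. Its arguments: {"type":"object","properties":{"rows":{"type":"array","items":{"type":"object","properties":{"offset":{"type":"array","items":{"type":"number","minimum":-1,"maximum":1}},"turn":{"type":"array","items":{"type":"number","minimum":-1,"maximum":1}}}}},"hand":{"type":"number"},"force":{"type":"number"}},"required":["rows"]}

```bash
ls; mkdir -p pics; python3 - <<'E'
from bench import status, snapshot, camera_info
import cv2, numpy as np
s=status.get_state(); print(s)
for n in ("top","scene"):
    p,d=snapshot(n); np.savez(f"{n}0.npz",p=p,d=d); cv2.imwrite(f"pics/{n}0.png",p[:,:,::-1])
    i=camera_info(n); print(n,i)
print(camera_info("wrist"))
E
```

```text
pics
{'time_s': 0.0, 'qpos': array([-76.4962906 ,  27.37562336,   1.27896801,  89.17800967,
        -0.65822901,  63.55920193,  -4.75859228]), 'qd': array([-0.00460193,  0.05105925,  0.01323925, -0.05164771,  0.05047731,
        0.06833794, -0.03837986]), 'joint_efforts': array([-1.41181031e-04, -5.96461022e+01,  1.60813104e+00, -2.81190133e+01,
        1.25469381e-02,  9.60534060e-03, -2.61559939e-05]), 'position': array([227.35164908, 635.06654056, 302.92950814]), 'tool_rot': array([[-9.41516077e-01,  3.36967711e-01, -4.87530540e-04],
       [ 3.36968035e-01,  9.41514413e-01, -1.77562893e-03],
       [-1.39312588e-04, -1.83606540e-03, -9.99998305e-01]]), 'force': array([ 0.03518052, -0.7907598 , -0.03539719]), 'torque': array([-0.03157377, -0.01820244,  0.0562584 ]), 'finger_force': 0.0, 'width': 85.65703948536066}
top {'mtx': array([[394.35341632,   0.        , 326.88081794],
       [  0.        , 394.35341632, 202.78897493],
       [  0.        ,   0.        ,   1.        ]]), 'world_from_camera': array([[ 4.87190032e-03, -9.90856102e-01,  1.34834897e-01,
         3.69590788e+02]
[... 607 characters left out ...]
95417e+02],
       [ 8.41685408e-03, -7.80737602e-01, -6.24802331e-01,
         9.11827711e+02],
       [ 0.00000000e+00,  0.00000000e+00,  0.00000000e+00,
         1.00000000e+00]])}
{'mtx': array([[351.32386865,   0.        , 319.65331052],
       [  0.        , 351.32386865, 206.52768601],
       [  0.        ,   0.        ,   1.        ]]), 'hand_eye': array([[ 1.41997314e-03, -9.48795494e-01, -3.15887789e-01,
         8.16170011e+01],
       [ 9.99998816e-01,  1.15985852e-03,  1.01144438e-03,
         1.08582675e+00],
       [-5.93268727e-04, -3.15888851e-01,  9.48796017e-01,
        -7.03863058e+01],
       [ 0.00000000e+00,  0.00000000e+00,  0.00000000e+00,
         1.00000000e+00]])}
```

View pics/top0.png

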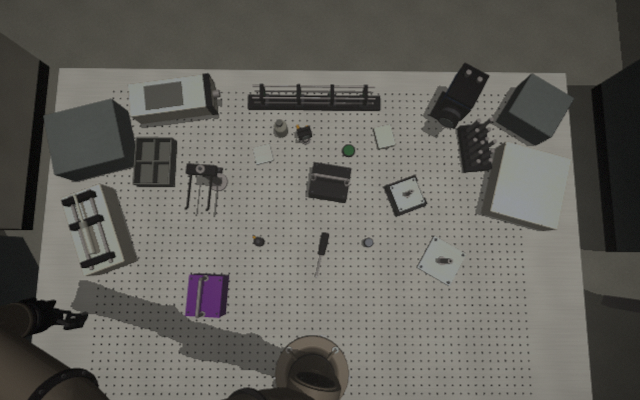

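View pics/scene0.png

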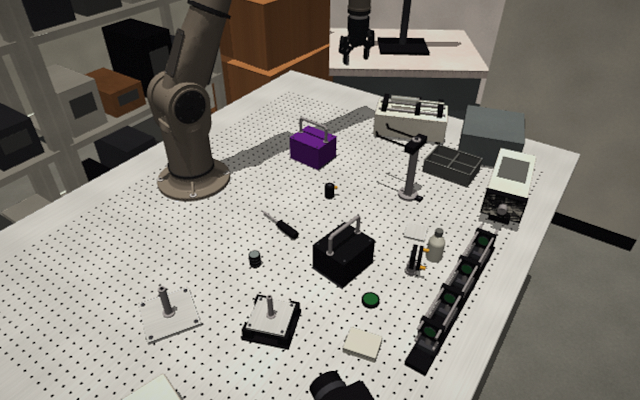

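The top view shows the black hood at about (330,182), the bracket at (205,180) with its prongs toward the robot, and the nested smaller target at (406,194). The larger decoy is at (441,260) and the purple hood at (207,296).

```bash
cat > h.py <<'E'
import numpy as np, cv2
from bench import camera_info, status, snapshot
def cloud(n,d,T=None):
    i=camera_info(n); K=i["mtx"]; T=i["world_from_camera"] if T is None else T
    v,u=np.mgrid[:d.shape[0],:d.shape[1]]
    P=np.stack([(u-K[0,2])/K[0,0]*d,(v-K[1,2])/K[1,1]*d,d],-1)
    W=P@T[:3,:3].T+T[:3,3]; W[d<=0]=np.nan; return W
def wristT():
    s=status.get_state(); A=np.eye(4); A[:3,:3]=s["tool_rot"]; A[:3,3]=s["position"]
    return A@camera_info("wrist")["hand_eye"]
def line(P,name):
    q=P[:,:2]; c=q.mean(0); u,s,v=np.linalg.svd(q-c); a=v[0]; t=(q-c)@a
    print(name,len(q),"mean",P.mean(0).round(1),"z",np.percentile(P[:,2],[5,95]).round(1),"ang",np.degrees(np.arctan2(a[1],a[0])).round(2),"mid",(c+a*(t.min()+t.max())/2).round(1),"len",np.ptp(t).round(1),"wid",np.std((q-c)@v[1]).round(1))
E
python3 - <<'E'
from h import *
for n in("top","scene"):
    z=np.load(n+"0.npz"); W=cloud(n,z["d"]); Z=W[...,2]
    roi=dict(top=dict(hood=(290,370,150,210),brk=(170,235,150,225),nest=(375,435,165,220)),scene=dict(hood=(300,390,205,290),brk=(370,440,115,210),nest=(235,305,280,350)))[n]
    for k,(a,b,c,e) in roi.items():
        w=W[c:e,a:b].reshape(-1,3); w=w[np.isfinite(w[:,2])]
        print(n,k,np.histogram(w[:,2],np.arange(-10,230,10))[0])
        for lo,hi in dict(hood=[(120,160),(78,95)],brk=[(180,215)],nest=[(33,46),(70,115)])[k]:
            m=w[(w[:,2]>lo)&(w[:,2]<hi)]
            if len(m)>3: 
                line(m,f"{n} {k} {lo}"); r=cv2.minAreaRect(m[:,:2].astype(np.float32)); print("   rect",np.round(r[0],1),np.round(r[1],1),round(r[2],2))
E
python3 - <<'E'
import cv2
p=cv2.imread('pics/top0.png'); c=p[140:230,170:440]
cv2.imwrite('pics/crop.png',cv2.resize(c,None,fx=2.9,fy=2.9,interpolation=cv2.INTER_CUBIC)*1)
E
```

```text
top hood [1539 1827   61   17   16   20   18   17   29 1065   35    5    6    2
   16  109    0    0    0    0    0    0    0]
top hood 120 127 mean [610.9 -49.5 143.3] z [134.5 148. ] ang 81.3 mid [610.9 -49.8] len 116.4 wid 2.9
   rect [611.6 -49.9] [116.4  10.3] 81.72
top hood 78 1116 mean [609.6 -49.6  85.4] z [81.3 89.4] ang -99.26 mid [609.6 -49.3] len 125.1 wid 31.9
   rect [611.9 -49.6] [124.9 105. ] 80.89
top brk [1376 2577  165   46   54   37   15    8    8    7    5    6    2    4
    2    5    3    0    3   27  205  284   13]
top brk 180 524 mean [594.9 325.6 199.5] z [190.  207.3] ang 173.9 mid [566.7 328.7] len 136.8 wid 27.3
   rect [567.  329.4] [ 86.6 135.7] 85.38
top nest [1130 1242   53   34  652  147    2    4    4    4    3   12    0    0
    0    0    0    0    0    0    0    0    0]
top nest 33 746 mean [ 576.2 -305.4   37.9] z [34.2 42.1] ang 65.93 mid [ 576.2 -305.2] len 141.5 wid 28.8
   rect [ 576.4 -305.3] [105.9 106.6] 20.94
top nest 70 23 mean [ 575.1 -305.1   94.1] z [ 70.8 104.5] ang 138.7 mid [ 576.4 -306.3] len 13.4 wid 3.3
   rect [ 576.1 -305.6] [1
[... 454 characters left out ...]
1324 2597  268  210  230  257  212  176  180  190  223  162   27   23
   23   26   23   15    9   72  198  171    6]
scene brk 180 447 mean [594.2 315.7 196.5] z [184.3 206.6] ang -8.99 mid [565.8 320.2] len 141.5 wid 28.1
   rect [565.5 324.4] [ 91.7 136.6] 86.23
scene nest [1092 1978  148   97 1262  196   18   17   16   15   15   24    0    0
    0    0    0    0    0    0    0    0    0]
scene nest 33 1384 mean [ 576.8 -313.7   37.9] z [34.6 41.1] ang -123.7 mid [ 578.4 -311.4] len 143.3 wid 28.9
   rect [ 574.  -309.3] [107.3 109.1] 20.49
scene nest 70 70 mean [ 576.  -312.3   90.9] z [ 73.  104.7] ang -130.31 mid [ 576.  -312.3] len 12.2 wid 2.9
   rect [ 574.2 -310.9] [12.4 13. ] 21.89
```

View pics/crop.png

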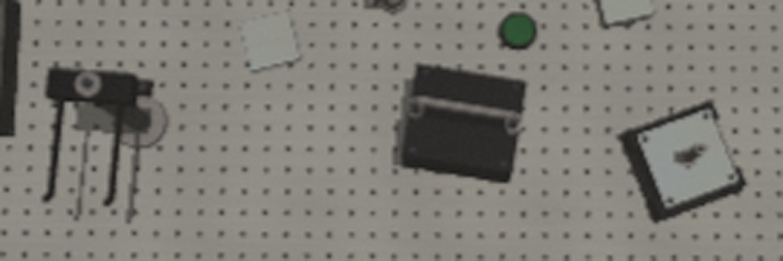

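The crop confirms the bracket's hook x is about -5° from world x and the hood bar is at about 81°. The two cameras differ by about 5 mm, so I'll refine with the wrist camera. I'm moving toward the bracket view first.

```bash
cat >> h.py <<'E'
from scipy.spatial.transform import Rotation as Ro
def goto(x,y,z,yaw):
    "offset/turn units from the present pose to TCP (x,y,z), pointing down, tool y at yaw"
    s=status.get_state(); R=s["tool_rot"]; yd=np.radians(yaw)
    ty=np.array([np.cos(yd),np.sin(yd),0]); tz=np.array([0,0,-1.]); G=np.column_stack([np.cross(ty,tz),ty,tz])
    print("off",(R.T@(np.array([x,y,z])-s["position"])/250).round(4),"turn",(Ro.from_matrix(R.T@G).as_rotvec(degrees=True)/30).round(3),"t",s["time_s"])
E
python3 -c "
from h import *
goto(353,480,345,40.3);goto(480,325,385,10)"
```

```text
off [-0.6822 -0.4151 -0.167 ] turn [-0.003  0.001  1.   ] t 0.1
off [-1.3695 -0.8278 -0.3263] turn [-3.00e-03  2.00e-03  2.01e+00] t 0.1
```

Emit:
jog_arm(rows=[{"offset": [-0.34, -0.21, -0.084], "turn": [0, 0, 0.5]}, {"offset": [-0.68, -0.415, -0.167], "turn": [-0.003, 0.001, 1]}, {"offset": [-0.68, -0.415, -0.167], "turn": [-0.003, 0.001, 1]}, {"offset": [-0.68, -0.415, -0.167], "turn": [-0.003, 0.001, 1]}, {"offset": [-0.68, -0.415, -0.167], "turn": [-0.003, 0.001, 1]}])

```text
time_s: 0.6
position: [358.9, 474.4, 347.2]
tool_rot: [[-0.637, 0.771, 0.004], [0.771, 0.637, 0.001], [-0.002, 0.004, -1.0]]
force: [-0.3, 0.4, -0.2]
width: 85.4
finger_force: 0.0
```

```bash
python3 -c "
from h import *
print(status.get_state()['position']);goto(480,325,385,10)"
```

```text
[358.8684901  474.43597364 347.23612393]
off [-0.7698 -0.0066 -0.1494] turn [0.008 0.002 0.985] t 0.6
```

Emit:
jog_arm(rows=[{"offset": [-0.39, 0, -0.08], "turn": [0, 0, 0.5]}, {"offset": [-0.77, 0, -0.15], "turn": [0, 0, 1]}, {"offset": [-0.77, 0, -0.15], "turn": [0, 0, 1]}, {"offset": [-0.77, 0, -0.15], "turn": [0, 0, 1]}, {"offset": [-0.77, 0, -0.15], "turn": [0, 0, 1]}, {"offset": [-0.77, 0, -0.15], "turn": [0, 0, 1]}, {"offset": [-0.77, 0, -0.15], "turn": [0, 0, 1]}, {"offset": [-0.77, 0, -0.15], "turn": [0, 0, 1]}])

```text
time_s: 1.4
position: [475.8, 335.3, 382.3]
tool_rot: [[-0.182, 0.983, -0.001], [0.983, 0.182, 0.001], [0.001, -0.0, -1.0]]
force: [-0.0, 1.0, -0.1]
width: 85.5
finger_force: 0.0
```

```bash
cat >> h.py <<'E'
def wshot(tag):
    T=wristT(); p,d=snapshot("wrist"); cv2.imwrite(f"pics/{tag}.png",p[:,:,::-1]); W=cloud("wrist",d,T); np.savez(tag+".npz",p=p,W=W,T=T); return p,W
E
python3 - <<'E'
from h import *
p,W=wshot("w1"); w=W.reshape(-1,3); w=w[np.isfinite(w[:,2])]
m=w[(w[:,2]>180)&(w[:,2]<215)&(abs(w[:,0]-570)<100)&(abs(w[:,1]-325)<80)]
x=m[:,0]
print(m.min(0),m.max(0))
for lo,hi in((505,520),(525,540),(545,560),(565,580),(585,600)):
    k=m[(x>lo)&(x<hi)]
    if len(k)<3: continue
    c=np.sort(k[:,1]);g=np.argmax(np.diff(c)); 
    a=k[k[:,1]<=c[g]];b=k[k[:,1]>c[g]]; print(lo,len(a),a.mean(0).round(1),np.ptp(a[:,1]).round(1),len(b),b.mean(0).round(1),np.ptp(b[:,1]).round(1))
for z in range(180,215,3): 
    k=m[(m[:,2]>z)&(m[:,2]<=z+3)]; print(z,len(k),k[:,0].min() if len(k) else 0)
goto(611,-51,315,-9)
E
```

```text
[496.31201499 281.02858633 180.00115946] [634.84507176 367.97115021 213.94706655]
505 152 [512.5 301.3 193.1] 7.2 160 [512.9 360.9 194.7] 7.5
525 152 [532.5 299.9 192.7] 7.4 173 [532.5 359.5 193. ] 7.5
545 152 [552.4 298.8 192.8] 7.9 174 [552.5 358.3 192.9] 7.3
565 151 [572.6 297.6 192.7] 7.2 167 [572.5 357.2 192.9] 7.8
585 145 [592.4 296.4 192.5] 8.1 163 [592.4 356.1 193.1] 7.5
180 143 600.2237245920152
183 176 600.5168495289238
186 185 516.7251513444473
189 624 502.92866914082015
192 1814 502.7378388622222
195 291 500.2870654602694
198 389 497.6274382877114
201 2847 496.31201499383036
204 683 497.01114132133586
207 88 606.0127450859875
210 134 612.692094310881
213 13 613.1649564343278
off [-1.6173  0.2504  0.2676] turn [-0.001 -0.002  0.649] t 1.45
```

View pics/w1.png

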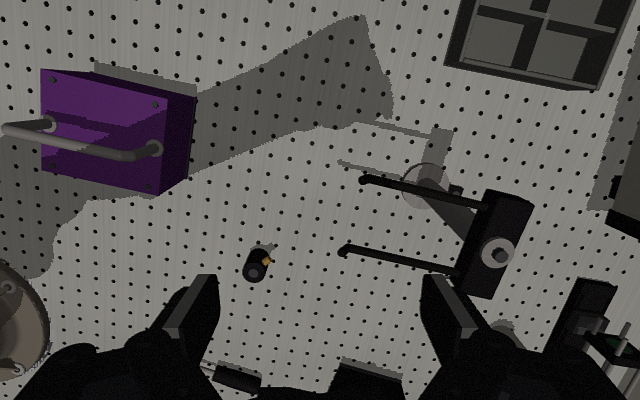

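The wrist view shows the prongs clearly, with tips near (362,180) and (343,250) and the cross bar on the right. Hook_rest is about (532, 330) and hook yaw is about -3.5°. On to the hood.

Emit:
jog_arm(rows=[{"offset": [-0.4, 0.06, 0], "turn": [0, 0, 0.2]}, {"offset": [-0.8, 0.12, 0.1], "turn": [0, 0, 0.4]}, {"offset": [-0.8, 0.12, 0.1], "turn": [0, 0, 0.4]}, {"offset": [-0.8, 0.12, 0.1], "turn": [0, 0, 0.4]}, {"offset": [-0.8, 0.12, 0.1], "turn": [0, 0, 0.4]}])

```text
time_s: 1.95
position: [543.3, 135.4, 357.0]
tool_rot: [[0.038, 0.999, 0.0], [0.999, -0.038, -0.002], [-0.002, 0.0, -1.0]]
force: [0.3, 0.5, 0.1]
width: 85.5
finger_force: 0.0
```

```bash
python3 -c "
from h import *
goto(611,-51,315,-9)"
```

```text
off [-0.7342  0.2992  0.1695] turn [0.001 0.003 0.227] t 1.95
```

Emit:
jog_arm(rows=[{"offset": [-0.36, 0.15, 0.08], "turn": [0, 0, 0.1]}, {"offset": [-0.734, 0.3, 0.17], "turn": [0, 0, 0.227]}, {"offset": [-0.734, 0.3, 0.17], "turn": [0, 0, 0.227]}, {"offset": [-0.734, 0.3, 0.17], "turn": [0, 0, 0.227]}, {"offset": [-0.734, 0.3, 0.17], "turn": [0, 0, 0.227]}, {"offset": [-0.734, 0.3, 0.17], "turn": [0, 0, 0.227]}, {"offset": [-0.734, 0.3, 0.17], "turn": [0, 0, 0.227]}, {"offset": [-0.734, 0.3, 0.17], "turn": [0, 0, 0.227]}])

```text
time_s: 2.75
position: [612.0, -40.6, 315.1]
tool_rot: [[0.144, 0.99, 0.001], [0.99, -0.144, 0.003], [0.003, 0.0, -1.0]]
force: [0.5, 0.7, 0.2]
width: 85.0
finger_force: 0.0
```

```bash
python3 - <<'E'
from h import *
p,W=wshot("w2"); w=W.reshape(-1,3); w=w[np.isfinite(w[:,2])]
r=w[(abs(w[:,0]-611)<90)&(abs(w[:,1]+51)<100)]
line(r[(r[:,2]>136)&(r[:,2]<152)],"bar")
t=r[(r[:,2]>80)&(r[:,2]<90)]; line(t,"top"); print(cv2.minAreaRect(t[:,:2].astype(np.float32)))
print(status.get_state()["position"])
E
```

```text
bar 1886 mean [610.9 -45.6 143.8] z [140.  145.9] ang -98.72 mid [609.9 -52. ] len 116.5 wid 2.8
top 13765 mean [610.4 -48.2  85.3] z [84.2 86.6] ang -98.74 mid [609.7 -52.5] len 125.1 wid 31.8
((609.7613525390625, -52.52904510498047), (125.12001037597656, 104.33997344970703), 81.22676086425781)
[611.94071585 -40.91319599 315.13304344]
```

View pics/w2.png

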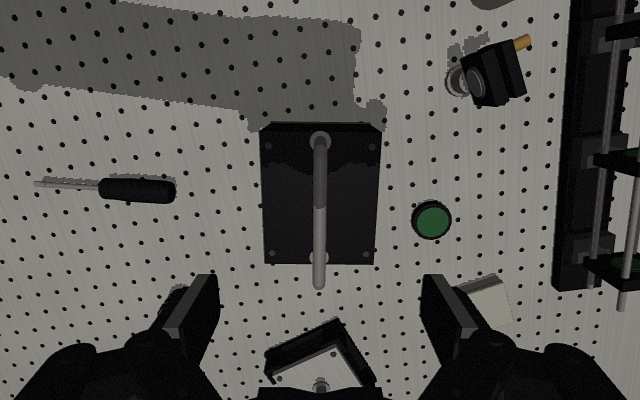

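The bar runs from (320,140) to (320,285) with its centre at about (609.8, -52.3) and tool yaw -8.7°.

```bash
python3 -c "
from h import *
print(status.get_state()['position']);goto(609.8,-52.3,194,-8.7)"
```

```text
[611.94071585 -40.91319599 315.13304344]
off [-0.0476 -0.002   0.4844] turn [ 0.    -0.005  0.013] t 2.8
```

Emit:
jog_arm(rows=[{"offset": [-0.048, -0.002, 0.1], "turn": [0, -0.005, 0.013]}, {"offset": [-0.048, -0.002, 0.2], "turn": [0, -0.005, 0.013]}, {"offset": [-0.048, -0.002, 0.28], "turn": [0, -0.005, 0.013]}, {"offset": [-0.048, -0.002, 0.28], "turn": [0, -0.005, 0.013]}, {"offset": [-0.048, -0.002, 0.28], "turn": [0, -0.005, 0.013]}, {"offset": [-0.048, -0.002, 0.28], "turn": [0, -0.005, 0.013]}], hand=60)

```text
time_s: 3.4
position: [610.5, -54.6, 246.4]
tool_rot: [[0.154, 0.988, 0.002], [0.988, -0.154, -0.001], [-0.0, 0.002, -1.0]]
force: [0.6, -0.3, 0.6]
width: 60.3
finger_force: 0.0
```

```bash
python3 -c "
from h import *
print(status.get_state()['position']);goto(609.8,-52.3,194,-8.7)"
```

```text
[610.46195743 -54.55486282 246.38639084]
off [ 0.0086 -0.0045  0.2095] turn [ 0.005  0.001 -0.005] t 3.4
```

Emit:
jog_arm(rows=[{"offset": [0.008, -0.004, 0.07], "turn": [0.005, 0, 0]}, {"offset": [0.008, -0.004, 0.14], "turn": [0.005, 0, 0]}, {"offset": [0.008, -0.004, 0.21], "turn": [0.005, 0, 0]}, {"offset": [0.008, -0.004, 0.21], "turn": [0.005, 0, 0]}, {"offset": [0.008, -0.004, 0.21], "turn": [0.005, 0, 0]}])

```text
time_s: 3.9
position: [609.6, -52.9, 193.5]
tool_rot: [[0.155, 0.988, -0.001], [0.988, -0.155, -0.001], [-0.001, -0.001, -1.0]]
force: [-0.2, -0.2, 0.7]
width: 60.0
finger_force: 0.0
```

Emit:
jog_arm(rows=[{"offset": [0, 0, 0]}, {"offset": [0, 0, 0]}, {"offset": [0, 0, 0]}, {"offset": [0, 0, 0]}, {"offset": [0, 0, 0]}, {"offset": [0, 0, 0]}, {"offset": [0, 0, 0]}, {"offset": [0, 0, 0]}], hand=0, force=70)

```text
schema error: expected keys offset, turn
```

```bash
python3 -c "
from h import *
s=status.get_state();print(s['position'],s['width'],s['force'],s['finger_force']);goto(*(s['position']+[0,0,110]),-8.7);goto(*(s['position']+[0,0,125]),-8.7)"
```

```text
[609.5948921  -52.91905728 193.53991524] 60.018270852197375 [-0.24850104 -0.18326752  0.68407084] 0.0
off [-4.0e-04 -5.0e-04 -4.4e-01] turn [-0.002  0.002 -0.007] t 3.9
off [-4.e-04 -6.e-04 -5.e-01] turn [-0.002  0.002 -0.007] t 3.9
```

Emit:
jog_arm(rows=[{"offset": [0, 0, 0], "turn": [0, 0, 0]}, {"offset": [0, 0, 0], "turn": [0, 0, 0]}, {"offset": [0, 0, 0], "turn": [0, 0, 0]}, {"offset": [0, 0, 0], "turn": [0, 0, 0]}, {"offset": [0, 0, 0], "turn": [0, 0, 0]}, {"offset": [0, 0, 0], "turn": [0, 0, 0]}, {"offset": [0, 0, 0], "turn": [0, 0, 0]}, {"offset": [0, 0, 0], "turn": [0, 0, 0]}], hand=0, force=70)

```text
time_s: 4.7
position: [609.7, -53.0, 193.0]
tool_rot: [[0.155, 0.988, -0.001], [0.988, -0.155, -0.001], [-0.001, -0.001, -1.0]]
force: [2.5, -1.3, 5.8]
width: 7.6
finger_force: 68.5
```

Emit:
jog_arm(rows=[{"offset": [0, 0, -0.015], "turn": [0, 0, 0]}, {"offset": [0, 0, -0.04], "turn": [0, 0, 0]}, {"offset": [0, 0, -0.08], "turn": [0, 0, 0]}, {"offset": [0, 0, -0.13], "turn": [0, 0, 0]}, {"offset": [0, 0, -0.18], "turn": [0, 0, 0]}, {"offset": [0, 0, -0.23], "turn": [0, 0, 0]}, {"offset": [0, 0, -0.28], "turn": [0, 0, 0]}, {"offset": [0, 0, -0.33], "turn": [0, 0, 0]}, {"offset": [0, 0, -0.38], "turn": [0, 0, 0]}, {"offset": [0, 0, -0.42], "turn": [0, 0, 0]}, {"offset": [0, 0, -0.44], "turn": [0, 0, 0]}, {"offset": [0, 0, -0.44], "turn": [0, 0, 0]}])

```text
time_s: 5.9
position: [609.6, -52.9, 303.2]
tool_rot: [[0.155, 0.988, -0.001], [0.988, -0.155, -0.0], [-0.001, -0.001, -1.0]]
force: [-0.2, 0.3, -2.3]
width: 7.3
finger_force: 68.3
```

```bash
python3 - <<'E'
from h import *
s=status.get_state();print(s['position'],s['width'],s['force'],s['torque'],s['finger_force'])
p,W=wshot("w3"); goto(520,140,304,-6);goto(445,335.3,304,-3.5)
E
```

```text
[609.5868782  -52.88248317 303.20042604] 7.27064971206177 [-0.16111757  0.30002371 -2.32688492] [ 0.02956196 -0.01912649  0.02179755] 68.30286383628845
off [ 0.7066 -0.472  -0.0057] turn [-0.004  0.002 -0.096] t 5.95
off [ 1.432  -0.8892 -0.0054] turn [-0.005  0.002 -0.18 ] t 5.95
```

View pics/w3.png

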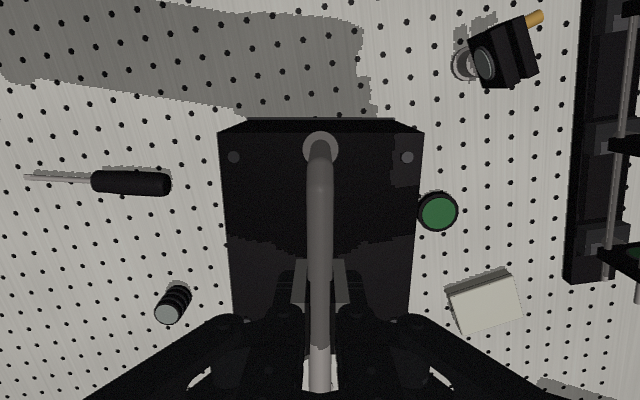

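```bash
python3 - <<'E'
from h import *
W=np.load("w3.npz")["W"].reshape(-1,3); 
b=W[(abs(W[:,0]-610)<12)&(abs(W[:,1]+35)<30)&(W[:,2]>235)&(W[:,2]<262)]; line(b,"bar"); print(np.percentile(b[:,2],98))
z=np.load("w1.npz"); w=z["W"]; p=z["p"].astype(int); m=(p[...,2]>p[...,1]+25)&(w[...,2]>60); 
q=w[m]; print("purple",q.min(0),q.max(0))
k=w.reshape(-1,3); k=k[(k[:,2]>100)&(k[:,2]<150)&(k[:,1]>180)&(k[:,1]<400)&(k[:,0]<420)]; print(k.min(0),k.max(0))
E
```

```text
bar 4598 mean [612.1 -33.9 253.7] z [243.  258.4] ang -99.97 mid [612.  -34.9] len 62.1 wid 4.8
260.55754112219176
purple [183.99996432 276.93287969  60.25312674] [312.5441362  386.12095196  88.32587709]
[190.9316356  324.33398954 100.07126258] [307.76127334 339.29972665 147.35491634]
```

Emit:
jog_arm(rows=[{"offset": [0.03, -0.02, 0], "turn": [0, 0, 0]}, {"offset": [0.1, -0.065, 0], "turn": [0, 0, -0.02]}, {"offset": [0.2, -0.13, 0], "turn": [0, 0, -0.03]}, {"offset": [0.31, -0.2, 0], "turn": [0, 0, -0.05]}, {"offset": [0.42, -0.275, 0], "turn": [0, 0, -0.06]}, {"offset": [0.53, -0.35, 0], "turn": [0, 0, -0.08]}, {"offset": [0.62, -0.41, 0], "turn": [0, 0, -0.09]}, {"offset": [0.68, -0.45, 0], "turn": [0, 0, -0.09]}, {"offset": [0.706, -0.472, 0], "turn": [0, 0, -0.096]}, {"offset": [0.706, -0.472, 0], "turn": [0, 0, -0.096]}, {"offset": [0.706, -0.472, 0], "turn": [0, 0, -0.096]}])

```text
time_s: 7.05
position: [520.2, 138.9, 302.4]
tool_rot: [[0.106, 0.994, -0.003], [0.994, -0.106, -0.001], [-0.002, -0.002, -1.0]]
force: [0.2, -0.8, -2.8]
width: 7.6
finger_force: 68.3
```

```bash
python3 - <<'E'
from h import *
goto(445,335.3,290,-3.5)
E
```

```text
off [ 0.7496 -0.382   0.0494] turn [-0.005  0.003 -0.086] t 7.05
```

Emit:
jog_arm(rows=[{"offset": [0.03, -0.015, 0], "turn": [0, 0, 0]}, {"offset": [0.1, -0.05, 0.01], "turn": [0, 0, -0.02]}, {"offset": [0.2, -0.1, 0.02], "turn": [0, 0, -0.03]}, {"offset": [0.31, -0.155, 0.03], "turn": [0, 0, -0.05]}, {"offset": [0.42, -0.21, 0.04], "turn": [0, 0, -0.06]}, {"offset": [0.53, -0.27, 0.049], "turn": [0, 0, -0.07]}, {"offset": [0.64, -0.325, 0.049], "turn": [0, 0, -0.08]}, {"offset": [0.71, -0.36, 0.049], "turn": [-0.005, 0.003, -0.086]}, {"offset": [0.75, -0.382, 0.049], "turn": [-0.005, 0.003, -0.086]}, {"offset": [0.75, -0.382, 0.049], "turn": [-0.005, 0.003, -0.086]}, {"offset": [0.75, -0.382, 0.049], "turn": [-0.005, 0.003, -0.086]}])

```text
time_s: 8.15
position: [444.9, 335.5, 290.2]
tool_rot: [[0.061, 0.998, 0.0], [0.998, -0.061, -0.0], [-0.0, 0.0, -1.0]]
force: [0.1, -0.6, -3.1]
width: 7.7
finger_force: 68.3
```

```bash
python3 - <<'E'
from h import *
p,W=wshot("w4")
m=W.reshape(-1,3); m=m[(m[:,2]>186)&(m[:,2]<212)&(m[:,0]>470)&(m[:,0]<600)&(abs(m[:,1]-330)<60)]
for lo in range(500,590,15):
    k=m[(m[:,0]>lo)&(m[:,0]<lo+15)]
    for s in (k[k[:,1]<330],k[k[:,1]>330]):
        if len(s)>5: print(lo,len(s),s.mean(0).round(1),np.ptp(s[:,1]).round(1))
print(m[:,0].min() if len(m) else 0)
goto(525,330.4,290,-3.5)
E
```

```text
500 372 [507.  302.5 195. ] 7.9
500 393 [506.8 361.8 198.9] 7.6
515 350 [522.5 301.  192.5] 7.6
515 420 [522.5 360.3 192.9] 7.6
530 354 [537.5 300.1 192.5] 6.8
530 418 [537.5 359.4 192.9] 7.5
545 348 [552.6 299.3 192.5] 7.1
545 421 [552.5 358.5 192.9] 7.6
560 353 [567.5 298.3 192.5] 7.5
560 420 [567.5 357.6 192.9] 7.6
575 349 [582.5 297.5 192.5] 7.3
575 414 [582.5 356.8 192.9] 7.6
496.41875303708514
off [0.0015 0.3196 0.0013] turn [ 0.001  0.    -0.001] t 8.2
```

View pics/w4.png

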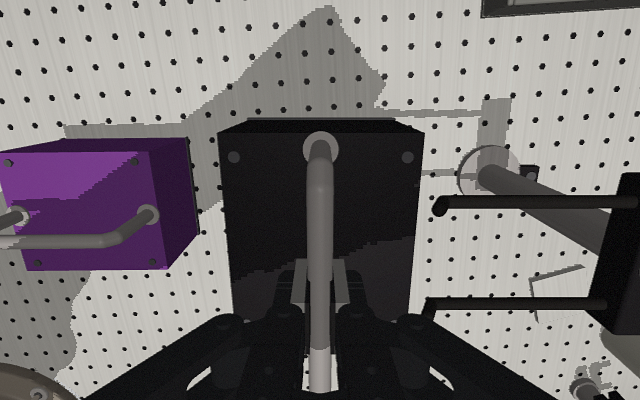

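The hood is held square and the prong tips are ahead at (440,207) and (430,305), mid y about 330.5 as planned. Sliding in.

Emit:
jog_arm(rows=[{"offset": [0, 0.02, 0], "turn": [0, 0, 0]}, {"offset": [0, 0.06, 0], "turn": [0, 0, 0]}, {"offset": [0, 0.11, 0], "turn": [0, 0, 0]}, {"offset": [0, 0.16, 0], "turn": [0, 0, 0]}, {"offset": [0, 0.21, 0], "turn": [0, 0, 0]}, {"offset": [0, 0.26, 0], "turn": [0, 0, 0]}, {"offset": [0, 0.3, 0], "turn": [0, 0, 0]}, {"offset": [0, 0.32, 0], "turn": [0, 0, 0]}, {"offset": [0, 0.32, 0], "turn": [0, 0, 0]}, {"offset": [0, 0.32, 0], "turn": [0, 0, 0]}])

```text
time_s: 9.2
position: [524.2, 331.6, 290.2]
tool_rot: [[0.06, 0.998, -0.0], [0.998, -0.06, 0.001], [0.001, -0.001, -1.0]]
force: [-0.5, -0.1, -2.2]
width: 7.5
finger_force: 68.3
```

```bash
python3 - <<'E'
from h import *
goto(526,330.4,254,-3.5);goto(526,330.4,252,-3.5)
E
```

```text
off [-0.0044  0.0076  0.1447] turn [-0.001 -0.001  0.002] t 9.2
off [-0.0044  0.0076  0.1527] turn [-0.001 -0.001  0.002] t 9.2
```

Emit:
jog_arm(rows=[{"offset": [-0.004, 0.004, 0.03], "turn": [0, 0, 0]}, {"offset": [-0.004, 0.007, 0.07], "turn": [0, 0, 0]}, {"offset": [-0.004, 0.007, 0.1], "turn": [0, 0, 0]}, {"offset": [-0.004, 0.007, 0.12], "turn": [0, 0, 0]}, {"offset": [-0.004, 0.007, 0.135], "turn": [0, 0, 0]}, {"offset": [-0.004, 0.007, 0.145], "turn": [0, 0, 0]}, {"offset": [-0.004, 0.007, 0.15], "turn": [0, 0, 0]}, {"offset": [-0.004, 0.007, 0.15], "turn": [0, 0, 0]}])

```text
time_s: 10.0
position: [526.3, 330.4, 252.9]
tool_rot: [[0.06, 0.998, 0.0], [0.998, -0.06, 0.001], [0.001, 0.0, -1.0]]
force: [0.1, 0.3, -2.9]
width: 7.5
finger_force: 68.4
```

Emit:
jog_arm(rows=[{"offset": [0, 0, 0.003], "turn": [0, 0, 0]}, {"offset": [0, 0, 0.006], "turn": [0, 0, 0]}, {"offset": [0, 0, 0.008], "turn": [0, 0, 0]}, {"offset": [0, 0, 0.008], "turn": [0, 0, 0]}])

```text
time_s: 10.4
position: [526.4, 330.5, 251.3]
tool_rot: [[0.06, 0.998, 0.001], [0.998, -0.06, 0.001], [0.001, 0.001, -1.0]]
force: [-0.4, -0.4, 0.3]
width: 7.7
finger_force: 68.5
```

Contact: the weight is off. Releasing.

Emit:
jog_arm(rows=[{"offset": [0, 0, 0], "turn": [0, 0, 0]}, {"offset": [0, 0, 0], "turn": [0, 0, 0]}, {"offset": [0, 0, 0], "turn": [0, 0, 0]}, {"offset": [0, 0, 0], "turn": [0, 0, 0]}, {"offset": [0, 0, 0], "turn": [0, 0, 0]}, {"offset": [0, 0, 0], "turn": [0, 0, 0]}, {"offset": [0, 0, -0.05], "turn": [0, 0, 0]}, {"offset": [0, 0, -0.12], "turn": [0, 0, 0]}, {"offset": [0, 0, -0.22], "turn": [0, 0, 0]}, {"offset": [0, 0, -0.35], "turn": [0, 0, 0]}, {"offset": [0, 0, -0.45], "turn": [0, 0, 0]}, {"offset": [0, 0, -0.45], "turn": [0, 0, 0]}], hand=40)

```text
time_s: 11.6
position: [527.9, 330.8, 368.6]
tool_rot: [[0.06, 0.998, 0.006], [0.998, -0.06, 0.006], [0.006, 0.006, -1.0]]
force: [-0.2, 1.3, 0.1]
width: 39.8
finger_force: 0.0
```

```bash
python3 - <<'E'
from h import *
p,W=wshot("w5"); w=W.reshape(-1,3); m=w[(w[:,2]>197)&(w[:,2]<206)&(abs(w[:,0]-526)<14)&(abs(w[:,1]-330)<70)]; line(m,"bar")
t=w[(w[:,2]>130)&(w[:,2]<155)&(abs(w[:,0]-526)<80)&(abs(w[:,1]-330)<80)]; line(t,"hoodtop"); A=np.c_[t[:,:2],np.ones(len(t))]; print("tilt",np.degrees(np.linalg.lstsq(A,t[:,2],rcond=None)[0][:2]))
goto(600,-60,330,-10)
E
```

```text
bar 1972 mean [526.7 337.1 202.3] z [199.  204.2] ang -93.52 mid [526.4 331.7] len 113.8 wid 2.8
hoodtop 13198 mean [526.  338.1 143.5] z [142.4 144.9] ang -98.27 mid [525.  331.2] len 132.2 wid 32.5
tilt [ 0.03185296 -0.10290899]
off [-1.5423  0.3847  0.14  ] turn [ 0.006 -0.008  0.218] t 11.65
```

View pics/w5.png

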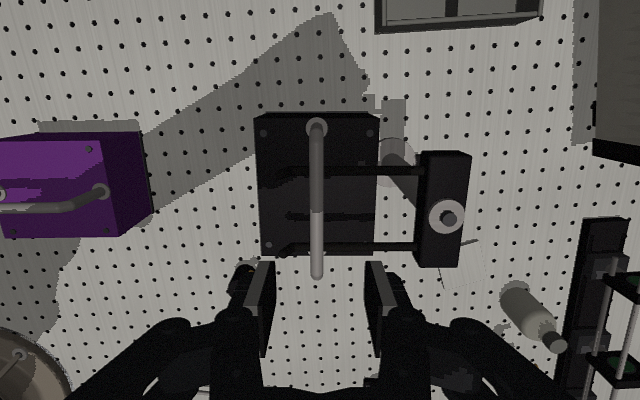

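The hood hangs level on both prongs, bar from (317,128) to (317,275). Now I'll view the camera.

Emit:
jog_arm(rows=[{"offset": [-0.15, 0.04, 0.01], "turn": [0, 0, 0]}, {"offset": [-0.33, 0.08, 0.03], "turn": [0, 0, 0.05]}, {"offset": [-0.53, 0.12, 0.05], "turn": [0, 0, 0.1]}, {"offset": [-0.73, 0.17, 0.07], "turn": [0, 0, 0.15]}, {"offset": [-0.9, 0.22, 0.09], "turn": [0, 0, 0.2]}, {"offset": [-0.95, 0.23, 0.1], "turn": [0.006, -0.008, 0.2]}])

```text
time_s: 12.25
position: [569.3, 82.8, 337.7]
tool_rot: [[0.173, 0.985, -0.004], [0.985, -0.173, -0.006], [-0.007, -0.003, -1.0]]
force: [-0.4, 0.1, 0.0]
width: 40.2
finger_force: 0.0
```

```bash
python3 - <<'E'
from h import *
print(status.get_state()['position']);goto(610,-52,270,-8.7)
E
```

```text
[569.32843908  82.76816144 337.70220413]
off [-0.501   0.2545  0.2733] turn [-0.006  0.012 -0.043] t 12.25
```

Emit:
jog_arm(rows=[{"offset": [-0.16, 0.08, 0.09], "turn": [0, 0, 0]}, {"offset": [-0.32, 0.16, 0.18], "turn": [0, 0, 0]}, {"offset": [-0.45, 0.23, 0.25], "turn": [0, 0, 0]}, {"offset": [-0.5, 0.255, 0.273], "turn": [-0.006, 0.012, -0.043]}, {"offset": [-0.5, 0.255, 0.273], "turn": [-0.006, 0.012, -0.043]}, {"offset": [-0.5, 0.255, 0.273], "turn": [-0.006, 0.012, -0.043]}, {"offset": [-0.5, 0.255, 0.273], "turn": [-0.006, 0.012, -0.043]}])

```text
time_s: 12.95
position: [611.6, -42.0, 270.5]
tool_rot: [[0.139, 0.99, 0.001], [0.99, -0.139, 0.004], [0.004, 0.0, -1.0]]
force: [0.0, -0.4, -0.1]
width: 40.0
finger_force: 0.0
```

```bash
python3 - <<'E'
from h import *
print(status.get_state()['position'])
p,W=wshot("w6"); w=W.reshape(-1,3)
r=w[(abs(w[:,0]-611)<70)&(abs(w[:,1]+51)<70)&(w[:,2]>3)]
print(np.histogram(r[:,2],np.arange(0,90,3)))
goto(576,-308,290,-8.7)
E
```

```text
[611.61029226 -42.00894862 270.50961243]
(array([   0,   45,   76,  795,   37,   11,    5,    0,    6,    0,    1,
          0,    0,    0,    0,    0,    0,   12,   48,   47,   78, 2672,
        472,  104,   69, 1723,  134,    0,    0]), array([ 0,  3,  6,  9, 12, 15, 18, 21, 24, 27, 30, 33, 36, 39, 42, 45, 48,
       51, 54, 57, 60, 63, 66, 69, 72, 75, 78, 81, 84, 87]))
off [-1.0733  0.0069 -0.0816] turn [ 0.001 -0.007  0.023] t 13.0
```

View pics/w6.png

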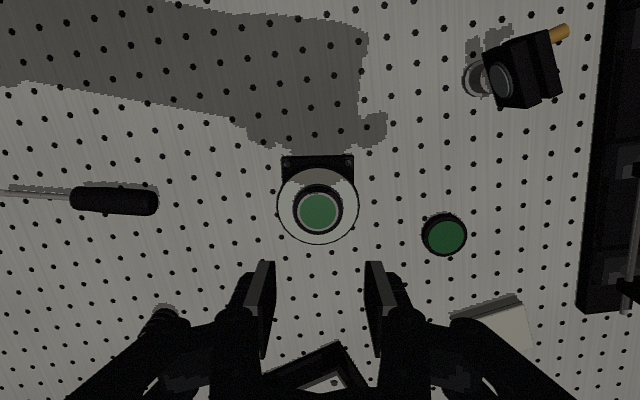

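The lens is uncovered: rim centre at about (318,212), ring light around it, and the foot plate's far edge at row 155.

```bash
cat > cam.py <<'E'
from h import *
import sys
z=np.load(sys.argv[1]); W=z["W"]; w=W.reshape(-1,3)
c=(abs(w[:,0]-611)<70)&(abs(w[:,1]+51)<70)
for lo,hi in((73.5,79),(63.5,68)):
    m=w[c&(w[:,2]>lo)&(w[:,2]<hi)][:,:2].astype(np.float32); print(lo,cv2.minEnclosingCircle(m), cv2.fitEllipse(cv2.convexHull(m)))
m=w[c&(w[:,2]>8)&(w[:,2]<13)]; print("foot z",np.median(m[:,2])); print(cv2.minAreaRect(m[:,:2].astype(np.float32)))
# edges of foot: per-column extreme along hood axis
a=np.radians(81.3); e=np.array([np.cos(a),np.sin(a)]); n=np.array([e[1],-e[0]]) # e~ +y, n~ +x
s=(m[:,:2]-[610,-52])@e; t=(m[:,:2]-[610,-52])@n
b=np.round(t/2); pts=np.array([(k*2,s[b==k].max()) for k in np.unique(b) if (b==k).sum()>4]); pts=pts[(abs(pts[:,0])<29)]
f=np.polyfit(pts[:,0],pts[:,1],1); print("far edge s",f[1],"slope deg",np.degrees(np.arctan(f[0])),"-> x axis yaw",-8.7+np.degrees(np.arctan(f[0])))
print("t range",t[s>25].min(),t[s>25].max())
E
python3 cam.py w6.npz; python3 -c "
from h import *
goto(576,-307,290,-8.7)"
```

```text
73.5 ((608.7171630859375, -50.42486572265625), 20.284639358520508) ((608.55517578125, -50.414833068847656), (39.58543014526367, 40.28523635864258), 177.53561401367188)
63.5 ((608.3279418945312, -50.21480178833008), 34.942344665527344) ((608.5465087890625, -50.226531982421875), (69.02029418945312, 69.17445373535156), 14.685467720031738)
foot z 10.323357759306134
((610.6298828125, -31.376407623291016), (26.805206298828125, 69.81336975097656), 82.2424545288086)
far edge s 33.369697142671306 slope deg 2.0979811137318185 -> x axis yaw -6.602018886268181
t range -37.04246087077322 31.768923731822788
off [-1.0693  0.0064 -0.0816] turn [ 0.001 -0.007  0.023] t 13.0
```

```bash
python3 -c "
from h import *
goto(612,35,200,-8)"
```

```text
off [ 0.304  -0.0416  0.2836] turn [ 0.001 -0.007  0.   ] t 13.0
```

Emit:
jog_arm(rows=[{"offset": [0.15, -0.02, 0.14], "turn": [0, 0, 0]}, {"offset": [0.3, -0.04, 0.28], "turn": [0, -0.007, 0]}, {"offset": [0.3, -0.04, 0.28], "turn": [0, -0.007, 0]}, {"offset": [0.3, -0.04, 0.28], "turn": [0, -0.007, 0]}, {"offset": [0.3, -0.04, 0.28], "turn": [0, -0.007, 0]}, {"offset": [0.3, -0.04, 0.28], "turn": [0, -0.007, 0]}, {"offset": [0.3, -0.04, 0.28], "turn": [0, -0.007, 0]}, {"offset": [0.3, -0.04, 0.28], "turn": [0, -0.007, 0]}])

```text
time_s: 13.8
position: [612.6, 30.9, 201.1]
tool_rot: [[0.143, 0.99, 0.001], [0.99, -0.143, -0.001], [-0.001, 0.001, -1.0]]
force: [0.2, -0.3, -0.9]
width: 39.8
finger_force: 0.0
```

```bash
python3 - <<'E'
from h import *
p,W=wshot("w7"); g=p[:,:,:3].mean(2)
T=np.load("w7.npz")["T"]; K=camera_info("wrist")["mtx"]
def px(P): q=np.linalg.inv(T)@np.r_[P,1]; q=K@q[:3]; return q[:2]/q[2]
for P in ((608.6,-50.3,76),(613,-18.6,10),(578,-14,10),(647,-23,10),(580,-45,10)): print(P,px(P).round(0))
a=px((613,-18.6,10)).astype(int); cv2.imwrite("pics/c7.png",cv2.resize(p[max(0,a[1]-70):a[1]+130,a[0]-100:a[0]+100,::-1],None,fx=3,fy=3)); print(a)
E
python3 cam.py w7.npz
```

```text
(608.6, -50.3, 76) [331. 345.]
(613, -18.6, 10) [328. 257.]
(578, -14, 10) [286. 258.]
(647, -23, 10) [370. 257.]
(580, -45, 10) [294. 290.]
[328 257]
73.5 ((608.1046752929688, -50.17156982421875), 20.78167724609375) ((608.648193359375, -50.238346099853516), (39.78803253173828, 40.73859786987305), 170.46502685546875)
63.5 ((608.99853515625, -50.17738723754883), 35.26707077026367) ((608.3558349609375, -50.050846099853516), (67.99263000488281, 70.41230773925781), 169.61170959472656)
foot z 10.252029451913074
((609.5637817382812, -38.42041778564453), (41.80411148071289, 69.29853820800781), 83.65172576904297)
far edge s 33.731494439763935 slope deg 2.2149743098832158 -> x axis yaw -6.4850256901167835
t range -37.19699511811768 31.436845803474856
```

View pics/c7.png

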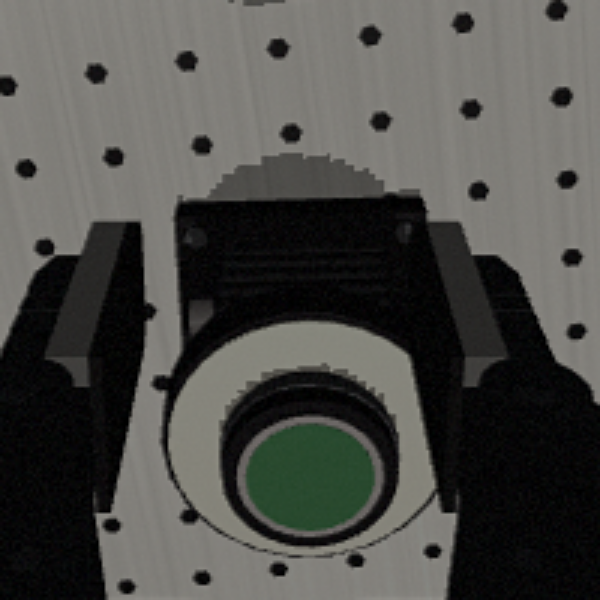

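The far foot edge and corners (row ~200 of the crop) give camera yaw about -6.5° in both views, with the lens at (608.6, -50.2). Now to the target.

```bash
python3 -c "
from h import *
goto(595,-140,285,6);goto(576,-300,255,21)"
```

```text
off [-0.6875  0.0288 -0.3359] turn [ 0.002  0.002 -0.474] t 13.85
off [-1.3317  0.0448 -0.2154] turn [ 0.002  0.002 -0.974] t 13.85
```

Emit:
jog_arm(rows=[{"offset": [0, 0, -0.17], "turn": [0, 0, 0]}, {"offset": [-0.15, 0.01, -0.33], "turn": [0, 0, -0.1]}, {"offset": [-0.33, 0.015, -0.336], "turn": [0, 0, -0.2]}, {"offset": [-0.51, 0.02, -0.336], "turn": [0, 0, -0.35]}, {"offset": [-0.69, 0.03, -0.336], "turn": [0, 0, -0.474]}, {"offset": [-0.87, 0.035, -0.3], "turn": [0, 0, -0.6]}, {"offset": [-0.98, 0.04, -0.26], "turn": [0, 0, -0.72]}, {"offset": [-1, 0.04, -0.22], "turn": [0, 0, -0.85]}, {"offset": [-1, 0.04, -0.215], "turn": [0.002, 0.002, -0.974]}])

```text
time_s: 14.75
position: [585.3, -219.5, 253.3]
tool_rot: [[-0.358, 0.934, -0.003], [0.934, 0.358, -0.0], [0.001, -0.003, -1.0]]
force: [0.1, 0.6, 0.7]
width: 39.9
finger_force: 0.0
```

```bash
python3 -c "
from h import *
goto(576,-307,255,21)"
```

```text
off [-0.3133 -0.16   -0.0067] turn [-0.006 -0.001 -0.   ] t 14.75
```

Emit:
jog_arm(rows=[{"offset": [-0.16, -0.08, 0], "turn": [0, 0, 0]}, {"offset": [-0.31, -0.16, -0.007], "turn": [-0.006, 0, 0]}, {"offset": [-0.31, -0.16, -0.007], "turn": [-0.006, 0, 0]}, {"offset": [-0.31, -0.16, -0.007], "turn": [-0.006, 0, 0]}, {"offset": [-0.31, -0.16, -0.007], "turn": [-0.006, 0, 0]}, {"offset": [-0.31, -0.16, -0.007], "turn": [-0.006, 0, 0]}, {"offset": [-0.31, -0.16, -0.007], "turn": [-0.006, 0, 0]}, {"offset": [-0.31, -0.16, -0.007], "turn": [-0.006, 0, 0]}])

```text
time_s: 15.55
position: [577.6, -303.0, 256.1]
tool_rot: [[-0.361, 0.933, 0.002], [0.933, 0.361, 0.001], [0.001, 0.002, -1.0]]
force: [-0.1, -0.3, -0.2]
width: 40.1
finger_force: 0.0
```

```bash
cat > tgt.py <<'E'
from h import *
print(status.get_state()['position'])
p,W=wshot("w8"); w=W.reshape(-1,3)
r=w[(abs(w[:,0]-576)<80)&(abs(w[:,1]+307)<80)]
print(np.histogram(r[:,2],np.arange(27,112,3)))
m=r[(r[:,2]>36.5)&(r[:,2]<39.5)]; print("plate z",np.median(m[:,2]),cv2.minAreaRect(m[:,:2].astype(np.float32)))
br=(p.mean(2)>110)&(abs(W[...,2]-38)<3)&(abs(W[...,0]-576)<80)&(abs(W[...,1]+307)<80); q=W[br]; print("bright",cv2.minAreaRect(q[:,:2].astype(np.float32)))
t=r[(r[:,2]>98)&(r[:,2]<106)]; print("post top",cv2.minEnclosingCircle(t[:,:2].astype(np.float32)),np.median(t[:,2]),len(t))
E
python3 tgt.py
```

```text
[ 577.61231965 -302.951112    256.14400703]
(array([ 151,  357, 1050, 8326, 1745,   47,   16,   15,   17,   13,   19,
         21,   15,   18,   22,   17,   18,   23,   22,   21,   18,   26,
         26,   25,   92,  170,    0,    0]), array([ 27,  30,  33,  36,  39,  42,  45,  48,  51,  54,  57,  60,  63,
        66,  69,  72,  75,  78,  81,  84,  87,  90,  93,  96,  99, 102,
       105, 108, 111]))
plate z 38.249950698511185 ((573.1377563476562, -306.4520568847656), (105.00560760498047, 102.84113311767578), 20.398561477661133)
bright ((574.2034912109375, -309.3868103027344), (89.23367309570312, 89.71734619140625), 20.80532455444336)
post top ((574.0752563476562, -309.00103759765625), 6.38855504989624) 102.26024854277375 269
```

View pics/w8.png

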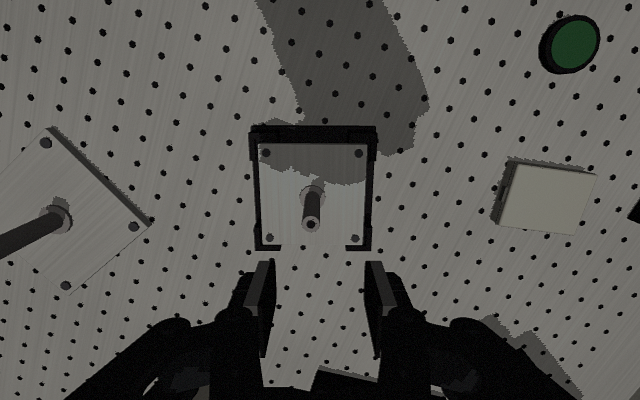

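The target is in the nest with its post top at (311,222): world (574.1, -309.1), plate yaw 20.8°. Descending.

```bash
python3 -c "
from h import *
print(status.get_state()['position']);goto(574.1,-309.1,190,20.8)"
```

```text
[ 577.53451766 -303.1770867   256.1676239 ]
off [-0.0173 -0.022   0.2646] turn [ 0.004 -0.001  0.011] t 15.6
```

Emit:
jog_arm(rows=[{"offset": [-0.017, -0.022, 0.05], "turn": [0.004, 0, 0.011]}, {"offset": [-0.017, -0.022, 0.12], "turn": [0.004, 0, 0.011]}, {"offset": [-0.017, -0.022, 0.2], "turn": [0.004, 0, 0.011]}, {"offset": [-0.017, -0.022, 0.265], "turn": [0.004, 0, 0.011]}, {"offset": [-0.017, -0.022, 0.265], "turn": [0.004, 0, 0.011]}, {"offset": [-0.017, -0.022, 0.265], "turn": [0.004, 0, 0.011]}, {"offset": [-0.017, -0.022, 0.265], "turn": [0.004, 0, 0.011]}])

```text
time_s: 16.3
position: [574.2, -310.2, 190.7]
tool_rot: [[-0.354, 0.935, 0.001], [0.935, 0.354, -0.0], [-0.001, 0.001, -1.0]]
force: [-0.8, -0.2, -0.7]
width: 40.0
finger_force: 0.0
```

```bash
python3 -c "
from h import *
print(status.get_state()['position']);goto(574.1,-309.1,125,20.8)"
```

```text
[ 574.21924003 -310.18379692  190.74572763]
off [0.0044 0.0008 0.263 ] turn [ 0.002  0.002 -0.002] t 16.3
```

Emit:
jog_arm(rows=[{"offset": [0.004, 0.001, 0.05], "turn": [0.002, 0.002, 0]}, {"offset": [0.004, 0.001, 0.12], "turn": [0.002, 0.002, 0]}, {"offset": [0.004, 0.001, 0.19], "turn": [0.002, 0.002, 0]}, {"offset": [0.004, 0.001, 0.24], "turn": [0.002, 0.002, 0]}, {"offset": [0.004, 0.001, 0.263], "turn": [0.002, 0.002, 0]}, {"offset": [0.004, 0.001, 0.263], "turn": [0.002, 0.002, 0]}, {"offset": [0.004, 0.001, 0.263], "turn": [0.002, 0.002, 0]}])

```text
time_s: 17.0
position: [573.9, -309.0, 124.4]
tool_rot: [[-0.354, 0.935, -0.001], [0.935, 0.354, 0.001], [0.001, -0.001, -1.0]]
force: [0.3, -0.7, 0.3]
width: 40.0
finger_force: 0.0
```

Emit:
jog_arm(rows=[{"offset": [0, 0, 0], "turn": [0, 0, 0]}, {"offset": [0, 0, 0], "turn": [0, 0, 0]}, {"offset": [0, 0, 0], "turn": [0, 0, 0]}, {"offset": [0, 0, 0], "turn": [0, 0, 0]}, {"offset": [0, 0, 0], "turn": [0, 0, 0]}, {"offset": [0, 0, 0], "turn": [0, 0, 0]}, {"offset": [0, 0, 0], "turn": [0, 0, 0]}, {"offset": [0, 0, 0], "turn": [0, 0, 0]}], hand=0, force=90)

```text
time_s: 17.8
position: [574.0, -308.9, 125.1]
tool_rot: [[-0.354, 0.935, -0.0], [0.935, 0.354, 0.001], [0.001, 0.0, -1.0]]
force: [-1.4, 0.7, 6.0]
width: 10.6
finger_force: 87.6
```

```bash
python3 -c "
from h import *
s=status.get_state();print(s['position'],s['tool_rot'].round(4),s['force'],s['torque'],s['width'])
goto(*(s['position']+[0,0,125]),20.8)"
```

```text
[ 574.02695032 -308.9165038   125.05823915] [[-3.540e-01  9.352e-01 -2.000e-04]
 [ 9.352e-01  3.540e-01  6.000e-04]
 [ 6.000e-04  0.000e+00 -1.000e+00]] [-1.42243154  0.73708825  5.99429132] [ 0.12633357  0.2358303  -0.01739865] 10.575551170310792
off [ 3.e-04  0.e+00 -5.e-01] turn [ 0.    -0.001 -0.002] t 17.8
```

Emit:
jog_arm(rows=[{"offset": [0, 0, -0.01], "turn": [0, 0, 0]}, {"offset": [0, 0, -0.03], "turn": [0, 0, 0]}, {"offset": [0, 0, -0.06], "turn": [0, 0, 0]}, {"offset": [0, 0, -0.1], "turn": [0, 0, 0]}, {"offset": [0, 0, -0.15], "turn": [0, 0, 0]}, {"offset": [0, 0, -0.21], "turn": [0, 0, 0]}, {"offset": [0, 0, -0.28], "turn": [0, 0, 0]}, {"offset": [0, 0, -0.35], "turn": [0, 0, 0]}, {"offset": [0, 0, -0.41], "turn": [0, 0, 0]}, {"offset": [0, 0, -0.45], "turn": [0, 0, 0]}, {"offset": [0, 0, -0.47], "turn": [0, 0, 0]}, {"offset": [0, 0, -0.47], "turn": [0, 0, 0]}])

```text
time_s: 19.0
position: [574.0, -308.9, 242.3]
tool_rot: [[-0.354, 0.935, -0.0], [0.935, 0.354, 0.001], [0.001, -0.0, -1.0]]
force: [0.4, 0.8, -4.1]
width: 10.3
finger_force: 87.7
```

```bash
cat > held.py <<'E'
from h import *
import sys
s=status.get_state(); print(s['position'],s['force'],s['width'])
p,W=wshot(sys.argv[1]); c=s['position'];R=s['tool_rot']
L=(W-c)@R  # tool coords
m=(L[...,2]>80)&(L[...,2]<95)&(abs(L[...,0])<70)&(abs(L[...,1])<60)
q=L[m]; print(len(q)); 
if len(q)>50:
    md=np.median(q[:,2]); k=q[abs(q[:,2]-md)<4]; A=np.c_[k[:,:2],np.ones(len(k))]; f=np.linalg.lstsq(A,k[:,2],rcond=None)[0]
    print("plate top tool z",md,"range x",k[:,0].min(),k[:,0].max(),"tilt deg",np.degrees(f[:2]),f[2]); print(cv2.minAreaRect(k[:,:2].astype(np.float32)))
    e=[]
    for yy in range(-40,41,4):
        g=k[abs(k[:,1]-yy)<2]
        if len(g)>2:e.append((yy,g[:,0].max()))
    e=np.array(e); print("far edge",np.polyfit(e[:,0],e[:,1],1),len(e)); print("y extent",k[:,1].min(),k[:,1].max())
E
python3 held.py w9; python3 -c "
from h import *
goto(590,-180,242,7);goto(608.6,-50.2,242,-6.5)"
```

```text
[ 574.00822919 -308.86298697  242.29730328] [ 0.3623137   0.82734365 -4.13545345] 10.29680362395081
21016
plate top tool z 86.81364909776984 range x -34.78443845360565 45.022806607103576 tilt deg [0.10932331 0.01350806] 86.74654653378506
((5.063739776611328, 0.5513801574707031), (90.312744140625, 79.8092041015625), 89.9235610961914)
far edge [2.74586749e-03 4.47713611e+01] 21
y extent -44.5948070375756 45.75189886913568
off [ 0.4582  0.2431 -0.0016] turn [-0.002 -0.003  0.458] t 19.05
off [ 0.9173  0.4966 -0.0011] turn [-0.003 -0.003  0.908] t 19.05
```

View pics/w9.png

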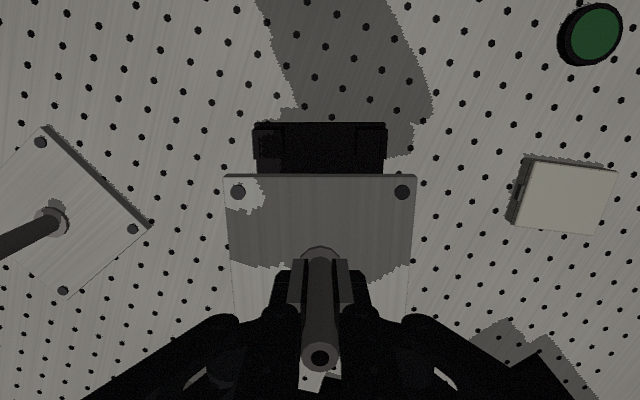

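The target is lifted level, plate square to the tool (corners at (225,176) and (416,176)), underside about 95 mm below the TCP. Carrying it to the lens.

Emit:
jog_arm(rows=[{"offset": [0.02, 0.01, 0], "turn": [0, 0, 0.02]}, {"offset": [0.07, 0.035, 0], "turn": [0, 0, 0.07]}, {"offset": [0.15, 0.08, 0], "turn": [0, 0, 0.15]}, {"offset": [0.24, 0.13, 0], "turn": [0, 0, 0.24]}, {"offset": [0.34, 0.185, 0], "turn": [0, 0, 0.34]}, {"offset": [0.44, 0.24, 0], "turn": [0, 0, 0.44]}, {"offset": [0.54, 0.295, 0], "turn": [0, 0, 0.54]}, {"offset": [0.64, 0.35, 0], "turn": [0, 0, 0.64]}, {"offset": [0.74, 0.4, 0], "turn": [0, 0, 0.74]}, {"offset": [0.83, 0.45, 0], "turn": [0, 0, 0.83]}, {"offset": [0.89, 0.48, 0], "turn": [0, 0, 0.88]}, {"offset": [0.917, 0.496, 0], "turn": [-0.003, -0.003, 0.908]}])

```text
time_s: 20.25
position: [608.5, -47.4, 240.9]
tool_rot: [[0.111, 0.994, -0.001], [0.994, -0.111, 0.0], [0.0, -0.001, -1.0]]
force: [0.1, -0.9, -2.1]
width: 10.6
finger_force: 87.7
```

```bash
python3 -c "
from h import *
print(status.get_state()['position']);goto(608.1,-50.1,220.9,-6.5)"
```

```text
[608.46070098 -47.43988569 240.85219079]
off [-0.0108 -0.0001  0.0798] turn [-0.003 -0.001  0.004] t 20.25
```

Emit:
jog_arm(rows=[{"offset": [0, 0, 0.01], "turn": [0, 0, 0]}, {"offset": [0, 0, 0.025], "turn": [0, 0, 0]}, {"offset": [0, 0, 0.045], "turn": [0, 0, 0]}, {"offset": [0, 0, 0.06], "turn": [0, 0, 0]}, {"offset": [0, 0, 0.07], "turn": [0, 0, 0]}, {"offset": [0, 0, 0.08], "turn": [0, 0, 0]}, {"offset": [0, 0, 0.08], "turn": [0, 0, 0]}, {"offset": [0, 0, 0.08], "turn": [0, 0, 0]}, {"offset": [0, 0, 0.08], "turn": [0, 0, 0]}, {"offset": [0, 0, 0.08], "turn": [0, 0, 0]}])

```text
time_s: 21.25
position: [608.7, -50.5, 222.0]
tool_rot: [[0.113, 0.994, 0.001], [0.994, -0.113, -0.0], [-0.0, 0.001, -1.0]]
force: [1.0, 0.0, -2.6]
width: 11.0
finger_force: 87.7
```

```bash
python3 held.py w10;  python3 - <<'E'
from h import *
goto(608.1,-50.1,220.9,-6.5)
P=[status.get_state()['position'] for _ in range(3)]; print(P)
W=np.load("w10.npz")["W"].reshape(-1,3); m=W[(W[:,2]>8)&(W[:,2]<13)&(abs(W[:,0]-611)<45)&(abs(W[:,1]+20)<30)]; print(len(m)); print(cv2.minAreaRect(m[:,:2].astype(np.float32)) if len(m)>5 else '')
# independent check: target plate and lens in top and scene cameras, same frame as time 0
for n in("top","scene"):
    p,d=snapshot(n); w=cloud(n,d).reshape(-1,3); w=w[(abs(w[:,0]-608)<90)&(abs(w[:,1]+52)<90)]; q=w[(w[:,2]>129)&(w[:,2]<139)]
    print(n,len(q),np.median(q[:,2]) if len(q) else 0, cv2.minAreaRect(q[:,:2].astype(np.float32)) if len(q)>5 else '')
E
```

```text
[608.73786844 -50.46965142 222.03209881] [ 1.02352484  0.01208234 -2.58523454] 11.043788136767613
21015
plate top tool z 86.76279578532883 range x -35.02702744678462 45.050342913220554 tilt deg [0.13292574 0.03492374] 86.6994357767091
((5.001323699951172, -0.048717498779296875), (80.07804870605469, 90.4880142211914), 0.014657371677458286)
far edge [-3.36702132e-03  4.48376630e+01] 21
y extent -45.28549544203133 45.20518308204852
off [ 0.0012 -0.0025  0.0043] turn [0.001 0.001 0.   ] t 21.3
[array([608.69359727, -50.45852998, 221.97346487]), array([608.69359727, -50.45852998, 221.97346487]), array([608.69359727, -50.45852998, 221.97346487])]
1092
((611.5020751953125, -25.788000106811523), (15.069957733154297, 69.70276641845703), 83.57041931152344)
top 32 135.10912479727438 ((582.6459350585938, -88.01959228515625), (8.87611198425293, 44.899208068847656), 76.25994110107422)
scene 787 135.34347130409128 ((607.816162109375, -53.020790100097656), (95.88575744628906, 93.26113891601562), 84.142578125)
```

Emit:
jog_arm(rows=[{"offset": [0, 0, 0.002], "turn": [0, 0, 0]}, {"offset": [0, 0, 0.004], "turn": [0, 0, 0]}, {"offset": [0, 0, 0.004], "turn": [0, 0, 0]}, {"offset": [0, 0, 0.004], "turn": [0, 0, 0]}, {"offset": [0, 0, 0.004], "turn": [0, 0, 0]}, {"offset": [0, 0, 0.004], "turn": [0, 0, 0]}])

```text
time_s: 22.0
position: [608.6, -50.5, 220.8]
tool_rot: [[0.113, 0.994, 0.0], [0.994, -0.113, -0.0], [-0.0, 0.0, -1.0]]
force: [-0.7, -0.0, -2.8]
width: 10.1
finger_force: 87.7
```

```bash
python3 - <<'E'
from h import *
P=[];Y=[];Z=[]
for i in range(10):
    snapshot("wrist"); s=status.get_state(); P.append(s['position']); Y.append(np.degrees(np.arctan2(s['tool_rot'][1,1],s['tool_rot'][0,1]))); Z.append(s['tool_rot'][:2,2])
print(np.mean(P,0),np.std(P,0),np.mean(Y),np.degrees(np.mean(Z,0)),np.array(P)[:,2].round(2)); goto(608.6,-50.2,220.9,-6.5)
# hood still hanging?
p,d=snapshot("top"); w=cloud("top",d).reshape(-1,3); m=w[(w[:,2]>196)&(w[:,2]<210)&(abs(w[:,0]-526)<12)&(abs(w[:,1]-328)<70)]; line(m,"hood bar")
E
```

```text
[608.62364755 -50.4844061  220.8368587 ] [0.01769527 0.00746428 0.01910451] -6.499437723727541 [ 0.02125395 -0.02278653] [220.84 220.83 220.86 220.83 220.86 220.85 220.86 220.79 220.82 220.83]
off [ 0.0011 -0.0002 -0.0003] turn [0.001 0.001 0.   ] t 22.5
hood bar 137 mean [527.3 331.1 203. ] z [198.  206.9] ang -93.32 mid [527.3 331.6] len 114.4 wid 2.9
```

The target is steady, on position within about 0.3 mm and level, and the hood is hanging. Handing in.

```bash
python3 -c "
from bench import ticket
print(ticket.job_done())"
```

```text
the job is handed in; nothing more can be done
None
```

I handed the job in at 22.5 s: the hood hangs level on both prongs and released, and the target is held steady and level, centred over the lens, in line with the camera's sides, underside about 50 mm above the rim by my measurements.

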